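# Set the crimp height by counting clicks

## Robot

A 6-joint arm with a two-finger parallel gripper is mounted at the origin on the work surface. World frame = base frame: x ahead of the robot, y to its left, z up, the work surface at z = 0. Lengths are in m, angles in rad, forces in N, time in s.
With the tool pointing down it reaches from about 0.35 to 0.85 m from the base axis. Payload 8.1 kg.
Tool frame: the origin (TCP) lies between the finger pads; the fingertips stand 11 mm ahead of it and the grasp point (between the pads) lies 8 mm behind it (robot.tips_ahead is the distance from the TCP to the fingertips, in m); z points along the fingers, y is the line along which they close (so a half turn about z gives the same grasp; the last joint's range is limited). The gripper opens to 93 mm and grips with 3 to 60 N. Pads are 15 mm wide; open, the fingers measure 128 mm over their backs; the gripper's body (75 mm by 188 mm) begins 65 mm behind the grasp point.
Start: joints at [-1.223, 0.13, 1.488, -0, 1.523, -0.085], TCP at [0.252, -0.545, 0.23] pointing down, gripper open.
Joint ranges: [-2.96, 2.96], [-0.89, 2.26], [0.02, 2.5], [-1.34, 4.48], [0, 2.73], [-2.66, 2.66]. Speed limits (rad/s): [2.39, 2.39, 2.79, 3.14, 3.14, 3.14].

## Interface

Orientations are given as a rotation vector (axis times angle).
In Python, from plant import robot gives the robot as it stands. The module is installed in compiled form; this text tells all that it offers.
- The arm moves only by the tool move_arm, never from a script. Its argument "deltas" is one flat list of numbers, 7 for each row, row after row: the shift along the tool's x, y, z in m, then the turn, a rotation vector about the tool's x, y, z in rad, then the opening, from 0 (shut) to 1 (fully open). A call has 1 to 12 rows; each row is the pose to reach, as a shift and turn from the pose commanded when the call began, along the tool's axes at that moment; what a row does not reach only later rows make up. A row lasts 1/8 s, in which the tool goes at most 62.5 mm and 10.7 degrees, less where a joint would pass 70% of its speed; a pose out of reach is approached as far as the arm can. A call with a gripper value outside its range is refused whole. The fingers move at their own pace and stop on an object; "squeeze" is the grip in N (left out, the last holds). Time passes only in rows, so rows that repeat a pose let the fingers close. It gives the time, the measured TCP pose, the force, the opening and the grip force at its end, in the units of the state.
- robot.read_state(): the state, without advancing time (a new reading comes with each control period).
- robot.read_camera(name): name is "scene" or "top" or "wrist"; returns (picture, depth): 420x560x3 uint8, red, green, blue; 420x560 float32, m along the optical axis (not along the pixel's ray), 0 where there is no reading.
- robot.camera_model(name): a dict with "K" (3x3 intrinsics, pixels), "k1" (the pictures are not rectified: a ray, as slopes to the right and down, at radius r is drawn at 1 + k1 r^2 times it, then the intrinsics apply), "R" (3x3) and "t" (3): a world point X has camera coordinates R X + t; the wrist camera has in their place "tool_from_camera" (4x4, takes a point from camera to tool coordinates, whose origin is the TCP and whose axes are the flange's). Camera axes: x right, y down, z forward; pixel columns grow to the right and rows downward; lengths in m; the calibration is good to about 2 mm. A picture is of the moment at which its call begins: read the wrist's pose just before it. camera_model takes no time and is no camera call.
- robot.close_job(): hands the job in; it is judged then, once.
Trained networks look in the newest picture that a camera, given by its name, has taken for a name from the list of things; names that differ only in an ending like _2 or _b are one class to them, and where a whole thing is asked for, a point or a joint stands for the part that bears it (a point fixed in the world has none). Each returns a list of dicts, best first, with "confidence" (0 to 1); they miss things now and then, are a little off and sometimes report something else, mostly with a low value. They report only what shows in the picture. A call takes as long as a camera call.
- robot.recognise(camera, label): "uv" ([column, row] in pixels, amid what is visible of it).
The state is a dict: "t": time; "q": joint angles; "dq": joint speeds; "joint_torque": joint torques, N m; "tool_pos": TCP position; "orientation": TCP orientation; "force": force on the tool from outside, world axes, zero at the start; "wrist_torque": the same for the moment, N m; "opening": finger opening in m; "gripper_force": force on a finger pad.
Only numpy, scipy, OpenCV 4.12 (cv2) and the standard library are available. Lean on these libraries where they do the work, as an engineer would, in place of code of your own. Each camera call takes 0.05 s, during which the arm holds its last target. There are 200 camera calls.

## Task

Set the crimp height on the wire-terminal applicator: press its top knob down gently, just until it grips the dial beneath, wind the dial anticlockwise (seen from above) all the way back to its stop, then turn it clockwise exactly five clicks. Never lean hard on the knob, let it spring back up when you finish, and leave the things lying around it alone.

Things in the scene. Friction and masses are not known exactly. Their poses are not given: they have to be found in the camera images.
- applicator: Fixed crimp applicator: steel bed plate 150 x 120 x 12 mm, grey column, on top a round grey dial head 108 mm across, covered by a clear 3 mm guard with a 48 mm hole, its top 109 mm above the bench. Origin: centre of the bed plate's underside, on the bench; z up is the axis of dial and knob; the anvil is on its -x side.
- knob: Round black fluted knob, 40 mm across, upright in the guard's hole on the applicator's axis. Origin 108 mm above the bench at rest, top 47 mm higher. Sprung: goes down up to 16 mm (1 N plus 0.25 N per mm), rises when released. At rest it turns freely; pushed down 0.8 to 7.2 mm (differs from unit to unit, hidden: feel for it) its rubber feet meet the dial's pad and the force climbs 9 N per mm.
- knob_top (a point): Centre of the knob's flat top, z up; moves with the knob; 155 mm above the bench at rest. The feet (on a 17.5 mm radius) drive the dial by friction: they carry it over its clicks from about 6 N on the pad (about 9 N on the knob in all), slip below that and at the stops; more than 16 N on the pad spoils it.
- dial (a joint): Angle of the aluminium dial (82 mm disc under the guard), rad: 0 = first click position, at the anticlockwise stop (hard stop at -0.06); grows clockwise seen from above. Sprung clicks every 0.2618 (15 degrees), 0 to 10; each takes about 0.05 N m, past half-way it drops into the next. Its black line points along applicator +x at 0; marks on the guard show clicks, long ones at 0, 5, 10.
- screwdriver: Bystander: loose screwdriver, 170 mm, green handle, lying beside the applicator. Leave it alone.
- flux_bottle: Bystander: loose white bottle with red cap, 44 mm across, 100 mm tall, standing. Origin under its centre. Leave it alone.
- parts_bin: Bystander: loose open blue bin, 100 x 75 x 45 mm. Origin under its centre. Leave it alone.

How it is judged:
By the outcome, as a careful person would: the job done as asked, in the order asked, and still so for the second after the job is handed in, with the robot touching nothing.
It also fails if it takes over 58 s, if anything falls off the work surface, if the arm or the gripper's body presses on something with over 40 N, if the wrist force passes 120 N, or if a joint passes its speed limit or range.

## Working session

There is one attempt and no reset: what is moved stays moved. The work goes in short steps, Python scripts to look and compute and a tool call to move; the robot and the scene stay as the last step left them, time stands still between calls to the robot, and variables do not carry over. Pictures are saved under pics/ and viewed, at most 10 in all, crops included, and the job is handed in when it is done.

Besides the shell and the picture viewer there is one more tool, called after "Request:" as a command line: name --argument value ..., lists and objects as JSON in quotes. move_arm: Moves the arm, as the interface text tells. Its arguments: {"type":"object","properties":{"deltas":{"type":"array","items":{"type":"number"}},"squeeze":{"type":"number"}},"required":["deltas"]}

```bash
mkdir -p pics; cat > h.py <<'E'
import numpy as np, cv2
from plant import robot
def ray(m,uv):
    K=np.array(m["K"]);k=m["k1"]
    d=np.array([(uv[0]-K[0,2])/K[0,0],(uv[1]-K[1,2])/K[1,1]]);s=d.copy()
    for _ in range(20): s=d/(1+k*(s@s))
    return np.array([s[0],s[1],1.])
def cam(name):
    m=robot.camera_model(name)
    if name!="wrist":
        R=np.array(m["R"]);t=np.array(m["t"]);return m,R.T,-R.T@t
    s=robot.read_state();T=np.array(m["tool_from_camera"])
    Rt=cv2.Rodrigues(np.array(s["orientation"],float))[0]
    return m,Rt@T[:3,:3],Rt@T[:3,3]+np.array(s["tool_pos"])
def onplane(c,uv,z):
    m,R,o=c;d=R@ray(m,uv);return o+d*(z-o[2])/d[2]
def atdepth(c,uv,dep):
    m,R,o=c;return o+R@ray(m,uv)*dep
def save(name,img): cv2.imwrite("pics/"+name,cv2.cvtColor(img,cv2.COLOR_RGB2BGR))
E
python3 - <<'E'
from h import *
for n in("top","scene"):
    p,d=robot.read_camera(n);save(n+"1.png",p);c=cam(n)
    print(n,c[2])
    for l in("applicator","knob","knob_top","dial","screwdriver","flux_bottle","parts_bin"):
        for r in robot.recognise(n,l)[:2]:
            u=r["uv"];dep=d[int(round(u[1])),int(round(u[0]))]
            print(l,np.round(u,1),round(r["confidence"],2),np.round(atdepth(c,u,dep),3) if dep>0 else None, np.round(onplane(c,u,.155),3))
print(robot.read_state(),robot.tips_ahead)
E
```

```text
top [0.35981772 0.06067914 1.32823643]
applicator [270.7 242.6] 0.57 [0.56  0.088 0.122] [0.555 0.087 0.155]
knob [268.6 230.7] 0.76 [0.581 0.093 0.155] [0.581 0.093 0.155]
knob_top [271.7 230.4] 0.52 [0.581 0.087 0.156] [0.582 0.087 0.155]
dial [277.7 243.1] 0.49 [0.563 0.072 0.106] [0.554 0.072 0.155]
dial [224.4 272.7] 0.22 [0.496 0.195 0.026] [0.482 0.182 0.155]
screwdriver [222.6 269.9] 0.97 [0.503 0.201 0.019] [0.488 0.186 0.155]
flux_bottle [260.2 176.7] 0.58 [0.723 0.125 0.084] [0.702 0.121 0.155]
parts_bin [337.2 241.8] 0.83 [ 0.592 -0.073  0.006] [ 0.566 -0.058  0.155]
scene [ 1.00175285 -0.43938899  0.66839773]
applicator [269.5 235.1] 0.75 [0.609 0.046 0.067] [ 0.667 -0.025  0.155]
knob [270.6 196.6] 0.85 [0.59  0.073 0.147] [0.596 0.065 0.155]
knob_top [270.  191.3] 0.89 [0.584 0.078 0.155] [0.584 0.078 0.155]
dial [264.5 208. ] 0.42 [0.569 0.078 0.102] [0.61  0.029 0.155]
dial [303.4 198.3] 0.22 [ 0.546  0.268 -0.   ] [0.652 0.104 0.155]
screwdriver [309.6 201. ] 0.4 [0.566 0.268 0.002] [0.667 0.105 0.155]
flux_bottle [339.4 250.1] 0.85 [0.747 0.112 0.058] [0.788 0.024 0.155]
parts_bin [228.7 277.4] 0.71 [ 0.582 -0.06   0.002] [ 0.678 -0.147  0.155]
{'t': 0.8, 'q': array([-1.22340168e+00,  1.30341132e-01,  1.48821013e+00,  6.81176899e-06,
        1.52301095e+00, -8.53668375e-02]), 'dq': array([ 8.10151123e-04,  1.04946698e-03,  4.46229048e-04, -5.54123655e-04,
        5.08693699e-05, -4.80778910e-04]), 'joint_torque': array([-8.66945402e-05, -5.59700990e+01, -4.92025495e+01,  7.68815540e-02,
        2.25095573e-02,  9.08674821e-06]), 'tool_pos': array([ 0.25166861, -0.54466904,  0.22966484]), 'orientation': array([3.06830499e+00, 6.74481141e-01, 1.68433477e-05]), 'force': array([ 0.69361457, -0.53099507,  0.53016959]), 'wrist_torque': array([-0.04455039,  0.00090475, -0.02954155]), 'gripper_force': 0.0, 'opening': 0.09316663660342478} 0.011
```

```bash
python3 - <<'E'
import cv2
a=cv2.imread("pics/top1.png")[140:300,190:370];b=cv2.imread("pics/scene1.png")[150:330,180:380]
a=cv2.resize(a,(400,356),interpolation=cv2.INTER_CUBIC);b=cv2.resize(b,(395,356),interpolation=cv2.INTER_CUBIC)
cv2.imwrite("pics/c1.png",cv2.hconcat([a,b]))
E
```

```text
(no output)
```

View pics/c1.png

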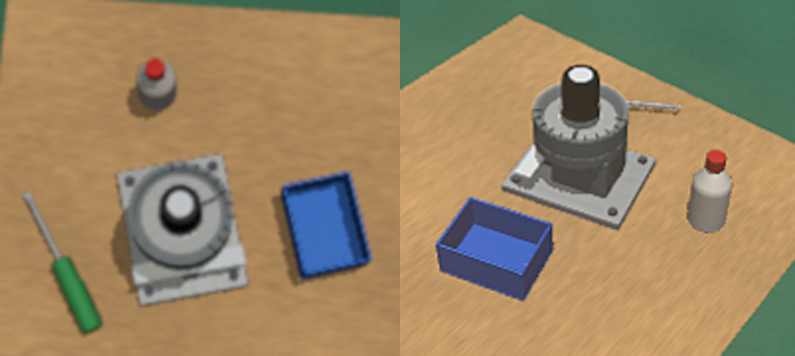

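Request:
move_arm --deltas '[0.05, -0.04, -0.02, 0, 0, 0, 1, 0.1, -0.077, -0.04, 0, 0, 0, 1, 0.15, -0.116, -0.06, 0, 0, 0, 1, 0.2, -0.154, -0.07, 0, 0, 0, 1, 0.25, -0.193, -0.07, 0, 0, 0, 1, 0.3, -0.231, -0.07, 0, 0, 0, 1, 0.35, -0.27, -0.07, 0, 0, 0, 1, 0.4, -0.309, -0.07, 0, 0, 0, 1, 0.45, -0.347, -0.07, 0, 0, 0, 1, 0.5, -0.386, -0.07, 0, 0, 0, 1, 0.54, -0.417, -0.07, 0, 0, 0, 1, 0.5645, -0.4355, -0.07, 0, 0, 0, 1]'

```text
t: 2.3
tool_pos: [0.5821, 0.0904, 0.2994]
orientation: [-3.067, -0.678, -0.0]
force: [-0.9, -0.3, 0.6]
opening: 0.0931
gripper_force: 0.0
```

```bash
python3 - <<'E'
from h import *
s=robot.read_state();print(s["t"],s["tool_pos"],s["orientation"],s["q"],s["force"])
c=cam("wrist");p,d=robot.read_camera("wrist");save("w1.png",p)
for l in("knob_top","knob","dial"):
    for r in robot.recognise("wrist",l)[:2]:
        u=r["uv"];dep=d[int(round(u[1])),int(round(u[0]))]
        print(l,np.round(u,1),round(r["confidence"],2),np.round(atdepth(c,u,dep),4),np.round(onplane(c,u,.155),4))
# points at knob-top height / guard height
v,u=np.mgrid[0:420:2,0:560:2];P=np.array([atdepth(c,(a,b),d[b,a]) for a,b in zip(u.ravel(),v.ravel()) if d[b,a]>0])
k=P[(abs(P[:,2]-.155)<.004)&(np.hypot(P[:,0]-.582,P[:,1]-.087)<.035)]
g=P[(abs(P[:,2]-.109)<.005)&(np.hypot(P[:,0]-.582,P[:,1]-.087)<.075)]
for q in(k,g):
    if len(q)>5:
        (x,y),r=cv2.minEnclosingCircle(q[:,:2].astype(np.float32));print(len(q),x,y,r,q.mean(0))
E
```

```text
2.3 [0.58210677 0.09044884 0.29941513] [-3.06713401e+00 -6.78054868e-01 -5.29021033e-05] [6.68737194e-02 8.24664345e-02 1.41353261e+00 4.05091543e-04
 1.64562087e+00 1.20255676e+00] [-0.94234058 -0.29746716  0.6176987 ]
knob_top [277.8 208. ] 0.88 [0.5812 0.091  0.1574] [0.5807 0.0908 0.155 ]
knob [278.  209.3] 0.89 [0.5801 0.0903 0.1579] [0.5795 0.09   0.155 ]
dial [281.8 186.7] 0.57 [0.5988 0.0941 0.1237] [0.6032 0.0966 0.155 ]
269 0.5788280367851257 0.09053672105073929 0.020663021132349968 [0.57991838 0.09115093 0.15672548]
1121 0.5783951282501221 0.09139695018529892 0.0537722110748291 [0.58188739 0.092701   0.11075918]
```

View pics/w1.png

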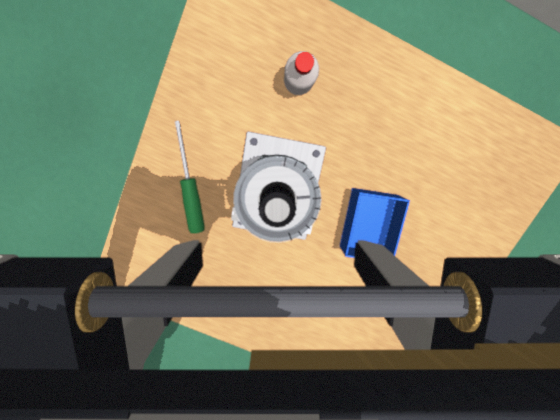

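Request:
move_arm --deltas '[0, 0, 0.03, 0, 0, 0, 1, 0, 0, 0.06, 0, 0, 0, 1, 0, 0, 0.08, 0, 0, 0, 1, 0, 0, 0.08, 0, 0, 0, 1, 0, 0, 0.08, 0, 0, 0, 1]'

```text
t: 3.12
tool_pos: [0.5821, 0.087, 0.2211]
orientation: [3.068, 0.674, 0.003]
force: [-0.1, 0.9, 1.5]
opening: 0.0928
gripper_force: 0.0
```

```bash
python3 - <<'E'
from h import *
s=robot.read_state();print(s["t"],s["tool_pos"],s["orientation"],s["q"],s["force"],s["wrist_torque"])
c=cam("wrist");p,d=robot.read_camera("wrist");save("w2.png",p)
for l in("knob_top","knob"):
    for r in robot.recognise("wrist",l)[:1]:
        u=r["uv"];print(l,np.round(u,1),round(r["confidence"],2),np.round(onplane(c,u,.155),4))
v,u=np.mgrid[0:420,0:560];P=np.array([[*atdepth(c,(a,b),d[b,a]),a,b] for a,b in zip(u.ravel()[::2],v.ravel()[::2]) if d[b,a]>0])
for z,rr in((.155,.03),(.109,.075)):
    q=P[(abs(P[:,2]-z)<.005)&(np.hypot(P[:,0]-.58,P[:,1]-.09)<rr)]
    (x,y),r=cv2.minEnclosingCircle(q[:,:2].astype(np.float32));print(len(q),x,y,r,q.mean(0))
# top-down rectification at guard/dial height
m,R,o=c;K=np.array(m["K"]);S=560
i,j=np.mgrid[0:S,0:S];X=np.stack([.579+(S/2-i)*.00025,.0905+(S/2-j)*.00025,np.full((S,S),.105)],-1)
C=(X-o)@R;x=C[...,0]/C[...,2];y=C[...,1]/C[...,2];f=1+m["k1"]*(x*x+y*y)
im=cv2.remap(p,(K[0,0]*x*f+K[0,2]).astype(np.float32),(K[1,1]*y*f+K[1,2]).astype(np.float32),cv2.INTER_CUBIC)
save("r2.png",im)
E
```

```text
3.125 [0.58205057 0.08703409 0.22110023] [3.06819525e+00 6.73616373e-01 2.84901627e-03] [ 6.13459086e-02  1.01621729e-01  1.53476489e+00 -3.73616824e-05
  1.50336434e+00  1.19990631e+00] [-0.11703067  0.90210512  1.46860113] [-0.00577849 -0.04365023 -0.02969798]
knob_top [276.4 226.1] 0.6 [0.5837 0.0898 0.155 ]
knob [273.  225.9] 0.62 [0.5827 0.0923 0.155 ]
953 0.579270601272583 0.09061779826879501 0.020896943286061287 [5.80482531e-01 9.12467138e-02 1.56677649e-01 2.73051417e+02
 2.29333683e+02]
3489 0.57899010181427 0.09076657146215439 0.05389904975891113 [5.83617701e-01 9.33192652e-02 1.10732521e-01 2.73219261e+02
 2.10363141e+02]
```

View pics/r2.png

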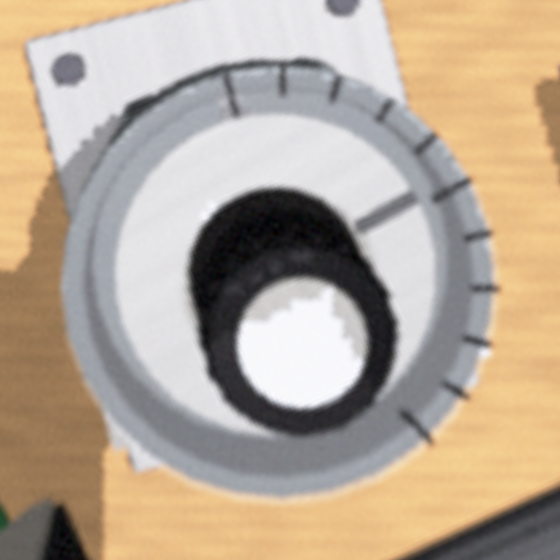

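Request:
move_arm --deltas '[-0.0012, -0.0046, 0.02, 0, 0, 0, 1, -0.0012, -0.0046, 0.05, 0, 0, 0, 1, -0.0012, -0.0046, 0.07, 0, 0, 0, 0.8, -0.0012, -0.0046, 0.082, 0, 0, 0, 0.6, -0.0012, -0.0046, 0.082, 0, 0, 0, 0.5, -0.0012, -0.0046, 0.082, 0, 0, 0, 0.5, -0.0012, -0.0046, 0.082, 0, 0, 0, 0.5]' --squeeze 10

```text
t: 4.15
tool_pos: [0.5793, 0.0911, 0.1389]
orientation: [3.068, 0.674, 0.003]
force: [0.9, -0.3, -1.2]
opening: 0.0486
gripper_force: 0.0
```

Request:
move_arm --deltas '[0, 0, 0, 0, 0, 0, 0.3, 0, 0, 0, 0, 0, 0, 0.3, 0, 0, 0, 0, 0, 0, 0.3, 0, 0, 0, 0, 0, 0, 0.3]' --squeeze 10

```text
t: 4.65
tool_pos: [0.579, 0.0908, 0.138]
orientation: [3.068, 0.674, 0.002]
force: [4.2, -3.2, 0.3]
opening: 0.0398
gripper_force: 10.0
```

```bash
cat > st.py <<'E'
from h import *
s=robot.read_state();R=cv2.Rodrigues(np.array(s["orientation"],float))[0]
print(s["t"],"pos",np.round(s["tool_pos"],5),"psi",round(np.degrees(np.arctan2(R[1,0],R[0,0])),2),"z",np.round(R[:,2],4),"Ftool",np.round(R.T@s["force"],2),"Mw",np.round(s["wrist_torque"],3),"op",round(s["opening"],4),s["gripper_force"],"q6",s["q"][5])
E
python3 st.py
```

```text
4.65 pos [0.57898 0.09079 0.13796] psi 24.78 z [ 1.2e-03 -4.0e-04 -1.0e+00] Ftool [ 2.46  4.66 -0.25] Mw [-0.493 -0.584  0.009] op 0.0398 9.987875372171402 q6 1.2066822301519085
```

Request:
move_arm --deltas '[0, 0.0005, 0, 0, 0, 0, 0.3, 0, 0.0005, 0, 0, 0, 0, 0.3, 0, 0.0005, 0, 0, 0, 0, 0.3]'

```text
t: 5.03
tool_pos: [0.5789, 0.0907, 0.1378]
orientation: [3.068, 0.675, 0.001]
force: [4.7, -1.3, 1.0]
opening: 0.0398
gripper_force: 10.0
```

```bash
python3 st.py
```

```text
5.025 pos [0.57893 0.09072 0.13778] psi 24.8 z [ 6.e-04  1.e-04 -1.e+00] Ftool [ 3.71  3.2  -0.98] Mw [-0.208 -0.81   0.049] op 0.0398 9.987381398677826 q6 1.2058307800952794
```

Request:
move_arm --deltas '[0.0008, 0.0007, 0, 0, 0, 0, 0.3, 0.0008, 0.0007, 0, 0, 0, 0, 0.3, 0.0008, 0.0007, 0, 0, 0, 0, 0.3]'

```text
t: 5.4
tool_pos: [0.5792, 0.0907, 0.1373]
orientation: [-3.068, -0.675, 0.002]
force: [0.1, 1.2, 0.5]
opening: 0.0394
gripper_force: 10.0
```

```bash
python3 st.py
```

```text
5.4 pos [0.57916 0.09067 0.13731] psi 24.81 z [-1.2e-03  4.0e-04 -1.0e+00] Ftool [ 0.62 -1.01 -0.53] Mw [ 0.315  0.022 -0.03 ] op 0.0394 9.983821660280228 q6 1.205234390668017
```

Request:
move_arm --deltas '[0, 0, 0, 0, 0, 0, 0.3, 0, 0, 0, 0, 0, 0, 0.3, 0, 0, 0.001, 0, 0, 0, 0.3, 0, 0, 0.001, 0, 0, 0, 0.3]' --squeeze 30

```text
t: 5.9
tool_pos: [0.5792, 0.0906, 0.1363]
orientation: [-3.068, -0.675, 0.001]
force: [-3.7, 2.6, 1.6]
opening: 0.0394
gripper_force: 30.0
```

Request:
move_arm --deltas '[0, 0, 0.001, 0, 0, 0, 0.3, 0, 0, 0.001, 0, 0, 0, 0.3]'

```text
t: 6.15
tool_pos: [0.5792, 0.0906, 0.1353]
orientation: [-3.068, -0.675, 0.001]
force: [-4.4, 4.0, 0.7]
opening: 0.0398
gripper_force: 30.0
```

Request:
move_arm --deltas '[-0.0002, -0.0005, 0.001, 0, 0, 0, 0.3, -0.0002, -0.0005, 0.001, 0, 0, 0, 0.3]'

```text
t: 6.4
tool_pos: [0.5792, 0.0907, 0.1346]
orientation: [3.068, 0.675, -0.0]
force: [-2.3, 2.1, 0.9]
opening: 0.0397
gripper_force: 30.0
```

```bash
python3 st.py
```

```text
6.4 pos [0.57925 0.09066 0.13457] psi 24.8 z [-1.e-04 -1.e-04 -1.e+00] Ftool [-1.21 -2.92 -0.88] Mw [0.686 0.665 0.03 ] op 0.0397 29.977472126483917 q6 1.205892960766525
```

Request:
move_arm --deltas '[-0.0001, -0.0003, 0.001, 0, 0, 0, 0.3, -0.0001, -0.0003, 0.001, 0, 0, 0, 0.3]'

```text
t: 6.65
tool_pos: [0.5792, 0.0907, 0.1337]
orientation: [3.068, 0.674, 0.0]
force: [-2.2, 1.5, 2.1]
opening: 0.0398
gripper_force: 30.0
```

Request:
move_arm --deltas '[0, 0, 0.0007, 0, 0, 0, 0.3, 0, 0, 0.0007, 0, 0, 0, 0.3]'

```text
t: 6.9
tool_pos: [0.5792, 0.0907, 0.133]
orientation: [3.068, 0.674, 0.0]
force: [-2.0, 0.6, 1.8]
opening: 0.0395
gripper_force: 30.0
```

Request:
move_arm --deltas '[0, 0, 0.0007, 0, 0, 0, 0.3, 0, 0, 0.0007, 0, 0, 0, 0.3]'

```text
t: 7.15
tool_pos: [0.5792, 0.0908, 0.1323]
orientation: [3.068, 0.674, 0.0]
force: [-1.8, -0.3, 0.8]
opening: 0.0396
gripper_force: 30.0
```

Request:
move_arm --deltas '[0, 0, 0.0005, 0, 0, 0, 0.3, 0, 0, 0.0005, 0, 0, 0, 0.3]'

```text
t: 7.4
tool_pos: [0.5792, 0.0908, 0.1318]
orientation: [3.068, 0.674, 0.0]
force: [-1.1, -0.9, 1.8]
opening: 0.0397
gripper_force: 30.0
```

Request:
move_arm --deltas '[0, 0, 0.0007, 0, 0, 0, 0.3, 0, 0, 0.0007, 0, 0, 0, 0.3]'

```text
t: 7.65
tool_pos: [0.5792, 0.0908, 0.1312]
orientation: [3.068, 0.674, 0.0]
force: [-0.9, -1.6, 2.6]
opening: 0.0398
gripper_force: 30.0
```

Request:
move_arm --deltas '[0, 0, 0.0005, 0, 0, 0, 0.3, 0, 0, 0.0005, 0, 0, 0, 0.3]'

```text
t: 7.9
tool_pos: [0.5792, 0.0908, 0.1309]
orientation: [3.068, 0.674, 0.001]
force: [-3.1, -2.7, 5.1]
opening: 0.0393
gripper_force: 30.0
```

Request:
move_arm --deltas '[0, 0, 0.0005, 0, 0, 0, 0.3, 0, 0, 0.0005, 0, 0, 0, 0.3]'

```text
t: 8.15
tool_pos: [0.5792, 0.0908, 0.1306]
orientation: [3.068, 0.674, 0.001]
force: [-3.9, -3.2, 6.4]
opening: 0.0394
gripper_force: 30.0
```

```bash
python3 st.py
```

```text
8.15 pos [0.57925 0.0908  0.13062] psi 24.79 z [ 5.e-04 -2.e-04 -1.e+00] Ftool [-4.87  1.28 -6.41] Mw [-0.328  0.696 -0.035] op 0.0394 29.98829036951065 q6 1.2063441500804346
```

Request:
move_arm --deltas '[-0.0005, 0.0001, 0.0006, 0, 0, 0, 0.3, -0.0005, 0.0001, 0.0006, 0, 0, 0, 0.3]'

```text
t: 8.4
tool_pos: [0.5792, 0.0907, 0.1305]
orientation: [3.068, 0.675, 0.002]
force: [-2.5, -0.8, 7.4]
opening: 0.0393
gripper_force: 30.0
```

Request:
move_arm --deltas '[0, 0, 0.0004, 0, 0, 0, 0.3, 0, 0, 0.0004, 0, 0, 0, 0.3]'

```text
t: 8.65
tool_pos: [0.5792, 0.0908, 0.1303]
orientation: [3.068, 0.675, 0.002]
force: [-3.7, -1.9, 8.6]
opening: 0.0397
gripper_force: 30.0
```

Request:
move_arm --deltas '[-0.0002, 0, 0.0008, 0, 0, 0, 0.3, -0.0002, 0, 0.0008, 0, 0, 0, 0.3, -0.0002, 0, 0.0008, 0, 0, 0, 0.3]'

```text
t: 9.02
tool_pos: [0.5793, 0.0908, 0.1299]
orientation: [3.068, 0.675, 0.003]
force: [-4.6, -1.5, 11.8]
opening: 0.0396
gripper_force: 30.0
```

```bash
for i in 1; do python3 st.py; done
```

```text
9.025 pos [0.57925 0.09079 0.12994] psi 24.8 z [ 2.1e-03  4.0e-04 -1.0e+00] Ftool [ -4.75  -0.58 -11.78] Mw [-0.104  0.903  0.002] op 0.0396 29.994635581970215 q6 1.2057344814021531
```

Request:
move_arm --deltas '[0, 0, 0, 0, 0, -0.07, 0.3, 0, 0, 0, 0, 0, -0.14, 0.3, 0, 0, 0, 0, 0, -0.21, 0.3, 0, 0, 0, 0, 0, -0.28, 0.3, 0, 0, 0, 0, 0, -0.35, 0.3, 0, 0, 0, 0, 0, -0.4, 0.3, 0, 0, 0, 0, 0, -0.4, 0.3]'

```text
t: 9.9
tool_pos: [0.5788, 0.0913, 0.1298]
orientation: [-2.872, -1.272, -0.002]
force: [-5.6, 0.7, 13.3]
opening: 0.0395
gripper_force: 30.0
```

```bash
cat > dialv.py <<'E'
import sys
from h import *
s=robot.read_state();c=cam("wrist");p,d=robot.read_camera("wrist")
m,R,o=c;K=np.array(m["K"]);S=560
i,j=np.mgrid[0:S,0:S];X=np.stack([.579+(S/2-i)*.00025,.0907+(S/2-j)*.00025,np.full((S,S),.105)],-1)
C=(X-o)@R;x=C[...,0]/C[...,2];y=C[...,1]/C[...,2];f=1+m["k1"]*(x*x+y*y)
im=cv2.remap(p,(K[0,0]*x*f+K[0,2]).astype(np.float32),(K[1,1]*y*f+K[1,2]).astype(np.float32),cv2.INTER_CUBIC)
q,_=robot.read_camera("scene");q=cv2.resize(q[175:235,235:305],(240,206),interpolation=cv2.INTER_CUBIC)
t,_=robot.read_camera("top");t=cv2.resize(t[195:275,230:310],(240,240),interpolation=cv2.INTER_CUBIC)
save(sys.argv[1],np.hstack([im,np.vstack([q,t,np.zeros((114,240,3),np.uint8)])]))
E
python3 st.py; python3 dialv.py d1.png
```

```text
9.9 pos [0.57883 0.09129 0.12983] psi 47.78 z [ 0.0011  0.0011 -1.    ] Ftool [ -3.2   -4.62 -13.36] Mw [0.223 1.235 0.064] op 0.0395 29.991037845611572 q6 0.804978554326322
```

View pics/d1.png

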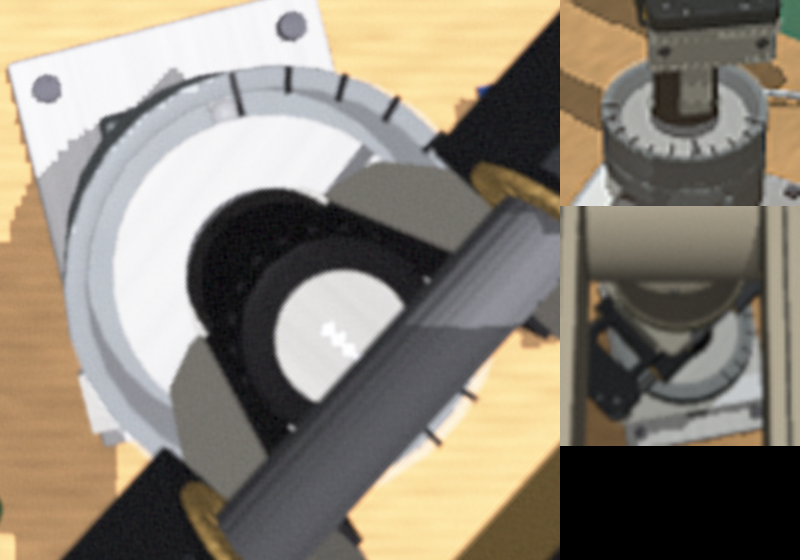

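Request:
move_arm --deltas '[-0.0003, -0.0004, -0.0002, 0, 0, -0.09, 0.3, -0.0003, -0.0004, -0.0002, 0, 0, -0.18, 0.3, -0.0003, -0.0004, -0.0002, 0, 0, -0.27, 0.3, -0.0003, -0.0004, -0.0002, 0, 0, -0.36, 0.3, -0.0003, -0.0004, -0.0002, 0, 0, -0.45, 0.3, -0.0003, -0.0004, -0.0002, 0, 0, -0.54, 0.3]'

```text
t: 10.8
tool_pos: [0.5779, 0.0915, 0.1298]
orientation: [-2.426, -1.994, -0.001]
force: [-8.1, 1.0, 12.7]
opening: 0.0393
gripper_force: 30.0
```

```bash
python3 st.py
```

```text
10.8 pos [0.57787 0.09155 0.12979] psi 78.85 z [ 1.0e-04  1.3e-03 -1.0e+00] Ftool [ -0.6   -8.12 -12.7 ] Mw [0.333 1.572 0.022] op 0.0393 29.98973160982132 q6 0.2629735250082497
```

Request:
move_arm --deltas '[-0.0002, -0.0006, 0, 0, 0, -0.09, 0.3, -0.0002, -0.0012, 0, 0, 0, -0.18, 0.3, -0.0002, -0.0014, 0, 0, 0, -0.27, 0.3, -0.0002, -0.0014, 0, 0, 0, -0.36, 0.3, -0.0002, -0.0014, 0, 0, 0, -0.45, 0.3, -0.0002, -0.0014, 0, 0, 0, -0.54, 0.3, -0.0002, -0.0014, 0, 0, 0, -0.6, 0.3, -0.0002, -0.0014, 0, 0, 0, -0.6, 0.3]'

```text
t: 11.8
tool_pos: [0.5768, 0.0913, 0.1299]
orientation: [1.731, 2.621, 0.002]
force: [-5.5, 0.9, 12.0]
opening: 0.0393
gripper_force: 30.0
```

```bash
python3 st.py; python3 dialv.py d2.png
```

```text
11.8 pos [0.57684 0.09134 0.12992] psi 113.11 z [ 9.e-04  8.e-04 -1.e+00] Ftool [  2.94  -4.7  -12.  ] Mw [ 0.     1.202 -0.018] op 0.0393 29.989844262599945 q6 -0.3347510503845988
```

View pics/d2.png

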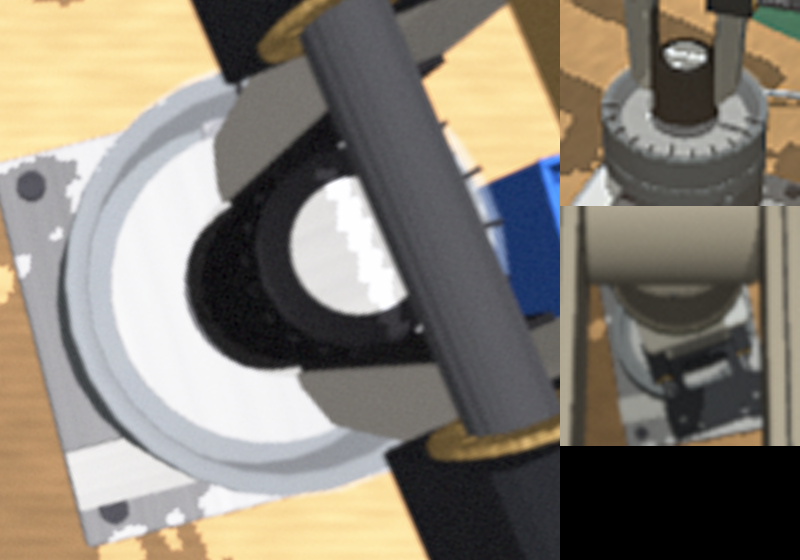

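Request:
move_arm --deltas '[0, -0.0004, 0, 0, 0, -0.09, 0.3, 0.0003, -0.0008, 0, 0, 0, -0.18, 0.3, 0.0003, -0.001, 0, 0, 0, -0.27, 0.3, 0.0003, -0.001, 0, 0, 0, -0.36, 0.3, 0.0003, -0.001, 0, 0, 0, -0.45, 0.3]'

```text
t: 12.58
tool_pos: [0.5762, 0.0908, 0.13]
orientation: [1.1, 2.941, 0.001]
force: [-5.5, -1.3, 11.3]
opening: 0.0391
gripper_force: 30.0
```

```bash
python3 st.py; python3 dialv.py d3.png
```

```text
12.575 pos [0.57618 0.09083 0.13   ] psi 139.0 z [ 1.8e-03  3.0e-04 -1.0e+00] Ftool [  3.25  -4.54 -11.28] Mw [-0.347  0.823 -0.087] op 0.0391 29.989706575870514 q6 -0.7867990221765363
```

View pics/d3.png

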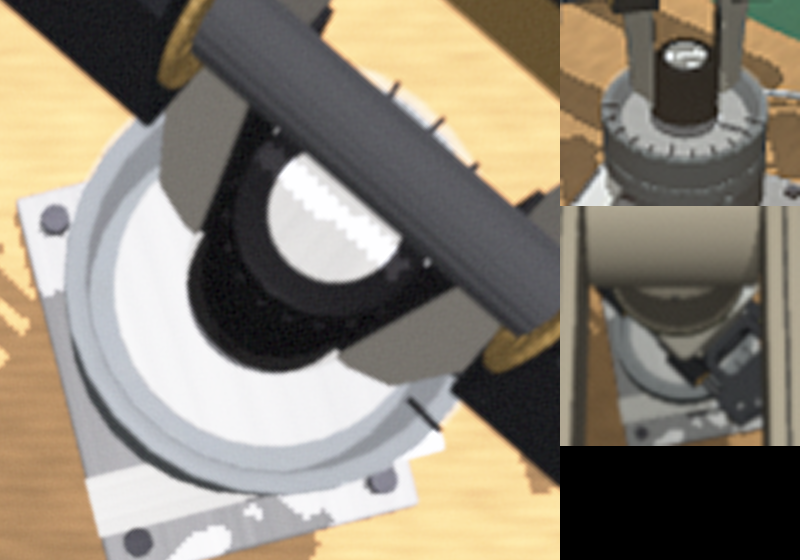

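Request:
move_arm --deltas '[0, 0, -0.0015, 0, 0, 0, 0.3, 0, 0, -0.004, 0, 0, 0, 0.3, 0, 0, -0.005, 0, 0, 0.1, 0.3, -0.0002, 0.0002, -0.005, 0, 0, 0.25, 0.3, -0.0004, 0.0003, -0.005, 0, 0, 0.4, 0.3, -0.0005, 0.0005, -0.005, 0, 0, 0.55, 0.3, -0.0007, 0.0006, -0.005, 0, 0, 0.7, 0.3, -0.0009, 0.0008, -0.005, 0, 0, 0.85, 0.3, -0.001, 0.0009, -0.005, 0, 0, 1.0, 0.3, -0.0012, 0.001, -0.005, 0, 0, 1.15, 0.3, -0.0012, 0.001, -0.005, 0, 0, 1.2, 0.3, -0.0012, 0.001, -0.005, 0, 0, 1.2, 0.3]'

```text
t: 14.22
tool_pos: [0.5779, 0.0913, 0.1337]
orientation: [-2.572, -1.804, -0.004]
force: [4.6, 4.4, 1.5]
opening: 0.0395
gripper_force: 30.0
```

```bash
python3 st.py; python3 dialv.py d4.png
```

```text
14.225 pos [0.57786 0.09134 0.13375] psi 70.1 z [ 0.0018  0.0013 -1.    ] Ftool [ 5.7   2.84 -1.54] Mw [ 0.738 -0.637 -0.003] op 0.0395 29.981825351715088 q6 0.415393498827541
```

View pics/d4.png

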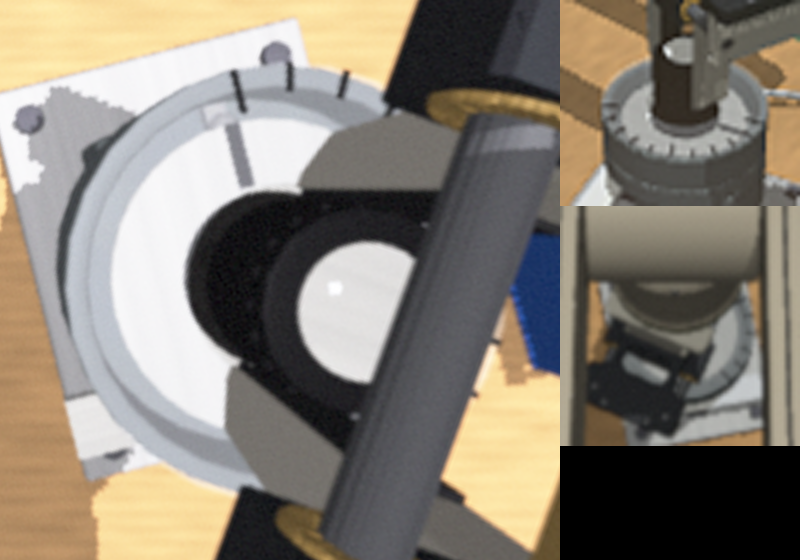

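Request:
move_arm --deltas '[0.0008, 0.0004, 0.0015, 0, 0, 0, 0.3, 0.0008, 0.0004, 0.003, 0, 0, 0, 0.3, 0.0008, 0.0004, 0.004, 0, 0, 0, 0.3, 0.0008, 0.0004, 0.0045, 0, 0, 0, 0.3, 0.0008, 0.0004, 0.0045, 0, 0, 0, 0.3]'

```text
t: 15.0
tool_pos: [0.578, 0.0914, 0.1301]
orientation: [2.572, 1.804, 0.002]
force: [-1.9, 2.2, 10.3]
opening: 0.0396
gripper_force: 30.0
```

```bash
python3 st.py
```

```text
15.0 pos [0.57804 0.09144 0.13013] psi 70.1 z [ 8.e-04  5.e-04 -1.e+00] Ftool [  1.4   -2.54 -10.25] Mw [ 0.568  0.488 -0.033] op 0.0396 29.9902081489563 q6 0.4163272345465705
```

Request:
move_arm --deltas '[0, 0, 0.0005, 0, 0, 0, 0.3, 0, 0.0002, 0.0005, 0, 0, 0.1, 0.3, 0, 0.0004, 0.0005, 0, 0, 0.2, 0.3, -0.0001, 0.0006, 0.0005, 0, 0, 0.3, 0.3, -0.0001, 0.0007, 0.0005, 0, 0, 0.4, 0.3, -0.0002, 0.0009, 0.0005, 0, 0, 0.5, 0.3, -0.0003, 0.0011, 0.0005, 0, 0, 0.6, 0.3, -0.0004, 0.0012, 0.0005, 0, 0, 0.7, 0.3]'

```text
t: 16.0
tool_pos: [0.5791, 0.0908, 0.1299]
orientation: [-3.036, -0.808, -0.002]
force: [-2.5, 2.4, 11.8]
opening: 0.0394
gripper_force: 30.0
```

```bash
python3 st.py
```

```text
16.0 pos [0.5791  0.09075 0.12994] psi 29.8 z [ 1.1e-03  7.0e-04 -1.0e+00] Ftool [ -1.01  -3.33 -11.85] Mw [ 0.678  0.579 -0.01 ] op 0.0394 29.98867392539978 q6 1.1181151385957073
```

Request:
move_arm --deltas '[0, 0.0002, 0, 0, 0, 0.1, 0.3, 0, 0.0004, 0, 0, 0, 0.2, 0.3, -0.0001, 0.0006, 0, 0, 0, 0.3, 0.3, -0.0001, 0.0007, 0, 0, 0, 0.4, 0.3, -0.0002, 0.0009, 0, 0, 0, 0.5, 0.3, -0.0003, 0.0011, 0, 0, 0, 0.61, 0.3, -0.0003, 0.0011, 0, 0, 0, 0.61, 0.3]'

```text
t: 16.88
tool_pos: [0.5795, 0.0897, 0.13]
orientation: [-3.138, 0.139, -0.002]
force: [-2.5, 3.7, 11.4]
opening: 0.0394
gripper_force: 30.0
```

```bash
python3 st.py; python3 dialv.py d5.png
```

```text
16.875 pos [0.57948 0.08972 0.12997] psi -5.06 z [ 1.4e-03  8.0e-04 -1.0e+00] Ftool [ -2.78  -3.44 -11.4 ] Mw [ 0.848  0.51  -0.016] op 0.0394 29.993281066417694 q6 1.724648204658215
```

View pics/d5.png

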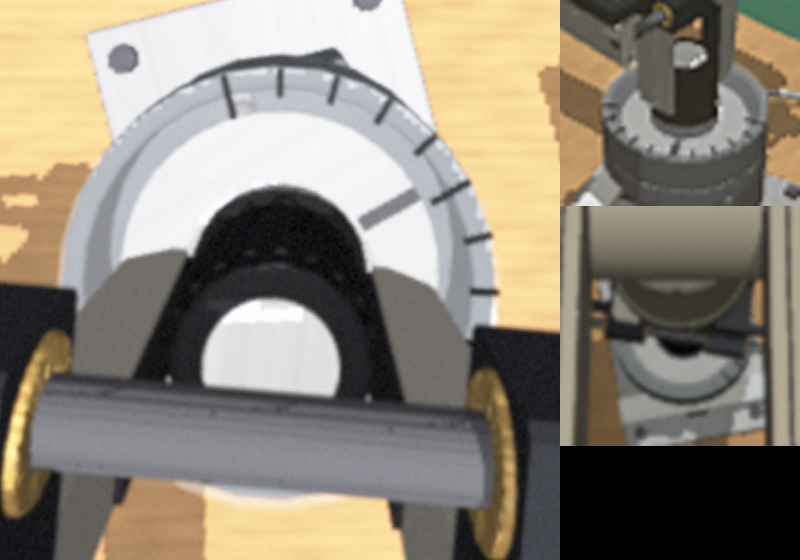

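Request:
move_arm --deltas '[0, 0, -0.001, 0, 0, 0, 0.3, 0, 0, -0.003, 0, 0, 0, 0.3, 0, 0, -0.005, 0, 0, 0, 0.3, 0, 0, -0.007, 0, 0, 0, 0.3, 0, 0, -0.0075, 0, 0, 0, 0.3, 0, 0, -0.0075, 0, 0, 0, 0.8, 0, 0, -0.0075, 0, 0, 0, 0.9, 0, 0, -0.0075, 0, 0, 0, 0.9, 0, 0, -0.0075, 0, 0, 0, 0.9, 0, 0, -0.03, 0, 0, 0, 0.9, 0, 0, -0.06, 0, 0, 0, 0.9, 0, 0, -0.1, 0, 0, 0, 0.9]'

```text
t: 18.52
tool_pos: [0.5782, 0.0891, 0.2282]
orientation: [3.138, -0.137, -0.004]
force: [0.8, 0.8, -0.4]
opening: 0.0836
gripper_force: 0.0
```

Request:
move_arm --deltas '[0, 0, -0.02, 0, 0, 0, 0.9, 0, 0, -0.02, 0, 0, 0, 0.9, 0, 0, -0.02, 0, 0, 0, 0.9]'

```text
t: 18.9
tool_pos: [0.5783, 0.0892, 0.2465]
orientation: [3.138, -0.137, -0.004]
force: [0.8, -0.1, -0.7]
opening: 0.0834
gripper_force: 0.0
```

```bash
python3 st.py; python3 dialv.py d6.png; python3 - <<'E'
from h import *
c=cam("wrist");p,d=robot.read_camera("wrist")
for l in("knob_top","flux_bottle","screwdriver","parts_bin"):
    for r in robot.recognise("wrist",l)[:1]:
        u=r["uv"];print(l,np.round(atdepth(c,u,d[int(u[1]),int(u[0])]),3))
E
```

```text
18.9 pos [0.5783  0.08918 0.24648] psi -5.0 z [-2.5e-03 -2.0e-04 -1.0e+00] Ftool [0.81 0.03 0.74] Mw [0.054 0.027 0.053] op 0.0834 0.0 q6 1.7234549662604368
knob_top [0.581 0.089 0.158]
flux_bottle [0.724 0.124 0.089]
screwdriver [0.592 0.136 0.236]
parts_bin [ 0.587 -0.076  0.004]
```

View pics/d6.png

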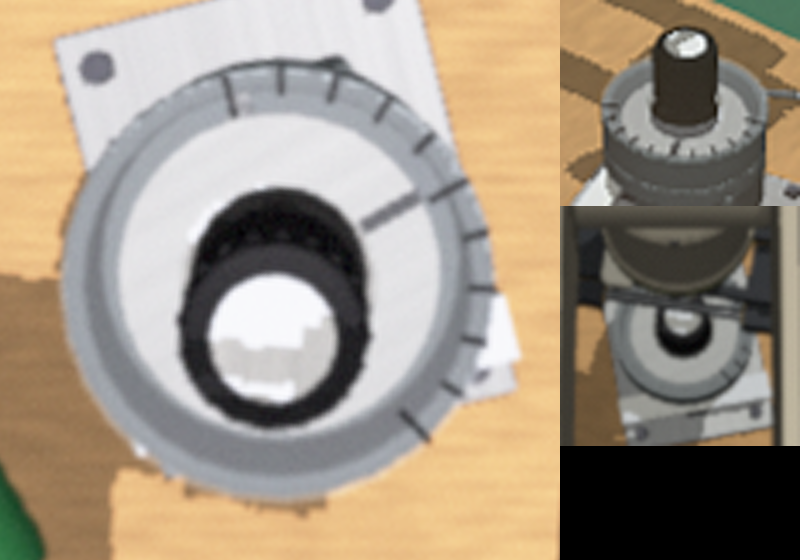

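The dial line at (390,210) lines up with the long mark for click 5. The knob is back up at 0.158 m, the same height as before, and the gripper is clear.

```bash
python3 -c "
from plant import robot
print(robot.close_job())"
```

```text
the job is handed in; nothing more can be done
None
```

I wound the dial back to its stop (the picture showed it at click 0), turned it five clicks clockwise to the click 5 mark, let the knob spring back up, and handed the job in at about 19 s; the highest press I read was about 13 N on the knob, and the bottle and bin had not moved in the last picture, though I got no usable final position for the screwdriver.

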